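# Nest two aluminium angle formers and rack them as a pair

### The job

Put away the two aluminium angle formers. On the bench, lay the small angle into the big one so that it is fully home in the corner, both legs flat against the big one's legs and its ends not sticking out; then pick the two up together and set the nested pair in the X-ended wooden rack, with the V open upwards and the pair centred over both ends of the rack. Leave the other things alone.

Things in the scene. Friction and masses are not known exactly. Their poses are not given: they have to be found in the camera images.
- big_angle: Larger plain aluminium angle (L section, equal legs at 90 degrees): legs 60 mm, 5 mm thick, 180 mm long, 0.2 to 0.37 kg. Starts with one leg flat on the bench, the other standing on the robot's side. Origin on the outer corner edge (heel), mid-length; y along the length, x from the heel along the flat leg (away from the robot), z from the heel up the standing leg.
- small_angle: Smaller plain aluminium angle: legs 45 mm, 4 mm thick, 150 mm long, 0.1 to 0.18 kg, lying alike; origin and axes as the big one's. Nested, its origin is at x = z = 5 mm in the big one's frame, axes parallel (or end for end). No finger fits between the nested standing legs; both together (9 mm) can be pinched. Pushed high on its standing leg it tips; pushed within 15 mm of its flat leg it slides.
- rack: Fixed wooden rack, a small sawbuck: two X ends of crossed battens (24 mm wide, 16 mm thick) at y = -60 and +60 mm, 104 mm free between them. The upper arms make a 90 degree V with faces 63 mm long, tips 108 mm above the bench. A 14 mm dowel along y, its axis 47 mm up, joins them; foot bars 120 mm long in x. Origin on the bench below the middle; y along the V, z up.
- rack_v (a point): Middle of the bottom line of the rack's V, 64 mm above the bench. y runs along the V, x level across it (away from the robot), z up. The big angle seated in the V has its origin here, y along the V, its x and z axes pointing up at 45 degrees to either side.
- glaze_jar: Bystander: closed jar, 70 mm diameter, about 95 mm high, standing on the bench; origin at the centre of its underside.
- glove_box: Bystander: plain white carton 70 x 110 x 50 mm; origin at the centre of its underside.
- bisque_bowl: Bystander: fired clay bowl, 120 mm diameter, 55 mm high, standing on a fixed steel banding wheel (170 mm diameter, 68 mm high); origin at the centre of its underside.
Things that resemble listed ones, but are neither listed nor needed, are in the scene too. Leave any pink or turquoise look-alike of the big_angle alone. What is shaped like the small_angle but blue is not meant.

How it is judged:
By the outcome, as a careful person would: the job done as asked, in the order asked, and still so for the second after the job is handed in, with the robot touching nothing.
It also fails if it takes over 64 s, if anything falls off the work surface, if the arm or the gripper's body presses on something with over 40 N, if the wrist force passes 120 N, or if a joint passes its speed limit or range.

### The arm

A 7-joint arm with a two-finger parallel gripper is mounted at the origin on the work surface. World frame = base frame: x ahead of the robot, y to its left, z up, the work surface at z = 0. Lengths are in m, angles in rad, forces in N, time in s.
With the tool pointing down it reaches from about 0.425 to 0.8 m from the base axis. Payload 8.3 kg.
Tool frame: the origin (TCP) lies on the front face of the gripper's body, between the roots of the fingers; the fingertips stand 73 mm ahead of it and the grasp point (between the pads) lies 54 mm ahead of it; z points along the fingers, y is the line along which they close (so a half turn about z gives the same grasp; the last joint's range is limited). The gripper opens to 85 mm and grips with 20 to 120 N. Pads are 22 mm wide; open, the fingers measure 114 mm over their backs; the gripper's body (76 mm by 85 mm) begins 54 mm behind the grasp point. The pads swing forward as they close: fully open they stand 13 mm farther back than shut.
Start: joints at [-1.247, 0.383, 0.016, 1.37, -0.006, 1.388, -0.046], TCP at [0.236, 0.579, 0.304] pointing down, gripper open.
Joint ranges: [-2.95, 2.95], [-0.25, 2.06], [-1.52, 1.56], [0.18, 2.33], [-1.44, 4.58], [0.02, 2.06], [-3.01, 3.01]. Speed limits (rad/s): [2.39, 2.39, 3.01, 3.01, 3.14, 3.14, 3.14].

### API

Orientations are given as a unit quaternion [w, x, y, z].
In Python, from workcell import r, viewer, order, models gives the robot as it stands.
- The arm moves only by the tool servo_tool, never from a script. Its argument "moves" is a list of rows, each a list of 3 entries, a list of its own where there are three numbers: the closure, from -1 (fully open) to 1 (shut), then the shift along the tool's x, y, z in m, then the turn about the tool's z in rad. In form: [[hand, [tx, ty, tz], spin], ...]. A call has 1 to 5 rows; each row is the pose to reach, as a shift and turn from the pose commanded when the call began, along the tool's axes at that moment; what a row does not reach only later rows make up. A row lasts 1/8 s, in which the tool goes at most 62.5 mm and 10.7 degrees, less where a joint would pass 70% of its speed; a pose out of reach is approached as far as the arm can. A call with a gripper value outside its range is refused whole. The fingers move at their own pace and stop on an object; "force" is the grip in N (left out, the last holds). Time passes only in rows, so rows that repeat a pose let the fingers close. It gives the time, the measured TCP pose, the force, the opening and the grip force at its end, in the units of the state.
- r.get_obs(): the state, without advancing time (a new reading comes with each control period).
- viewer.capture(name): name is "scene" or "top" or "wrist"; returns a dict with "color" (384x512x3 uint8, blue, green, red), "intrinsics" (3x3 intrinsics, pixels), "distortion" ([k1, k2, p1, p2, k3] as OpenCV has them; the pictures are not rectified), "origin" and "attitude" of the camera in the world; the wrist camera has in their place "tool_from_camera" (4x4, takes a point from camera to tool coordinates, whose origin is the TCP and whose axes are the flange's). Camera axes: x right, y down, z forward; pixel columns grow to the right and rows downward; lengths in m; the calibration is good to about 2 mm. A picture is of the moment at which its call begins: read the wrist's pose just before it. There is no depth.
- order.close_job(): hands the job in; it is judged then, once.
Trained networks look in the newest picture that a camera, given by its name, has taken for a name from the list of things; names that differ only in an ending like _2 or _b are one class to them, and where a whole thing is asked for, a point or a joint stands for the part that bears it (a point fixed in the world has none). Each returns a list of dicts, best first, with "conf" (0 to 1); they miss things now and then, are a little off and sometimes report something else, mostly with a low value. They report only what shows in the picture. A call takes as long as a camera call. They do not tell look-alikes from the thing itself.
- models.look_for(query, camera): "position" ([column, row] in pixels, amid what is visible of it).
- models.tip_of(query, camera): "position" ([column, row] in pixels: a listed point, or the origin of a listed thing).
The state is a dict: "time_s": time; "joints": joint angles; "dq": joint speeds; "tau": joint torques, N m; "ee_pos": TCP position; "tool_rot": TCP orientation; "contact_force": force on the tool from outside, world axes, zero at the start; "ft_torque": the same for the moment, N m; "width": finger opening in m; "grasp_force": force on a finger pad.
Only numpy, scipy, OpenCV 4.12 (cv2) and the standard library are available. Lean on these libraries where they do the work, as an engineer would, in place of code of your own. Each camera call takes 0.05 s, during which the arm holds its last target. There are 200 camera calls.

## Working session

There is one attempt and no reset: what is moved stays moved. The work goes in short steps, Python scripts to look and compute and a tool call to move; the robot and the scene stay as the last step left them, time stands still between calls to the robot, and variables do not carry over. Pictures are saved under pics/ and viewed, at most 10 in all, crops included, and the job is handed in when it is done.

Besides the shell and the picture viewer there is one more tool, called after "Request:" by a JSON object that holds its "fn" and its "kwargs". servo_tool: Moves the arm, as the interface text tells. Its arguments: {"type":"object","properties":{"moves":{"type":"array"},"force":{"type":"number"}},"required":["moves"]}

```bash
ls; mkdir -p pics
cat > h.py <<'E'
import numpy as np, cv2
from workcell import r, viewer, order, models
from scipy.spatial.transform import Rotation as R
def quat(q): return R.from_quat([q[1],q[2],q[3],q[0]])
def cam(name):
    o=r.get_obs(); c=viewer.capture(name)
    if 'origin' in c:
        a=np.array(c['attitude'],float)
        M=quat(a).as_matrix() if a.size==4 else a.reshape(3,3)
        t=np.array(c['origin'])
    else:
        T=np.array(c['tool_from_camera']); Rt=quat(o['tool_rot']).as_matrix()
        M=Rt@T[:3,:3]; t=Rt@T[:3,3]+np.array(o['ee_pos'])
    return dict(img=c['color'],K=np.array(c['intrinsics']),D=np.array(c['distortion']),M=M,t=t)
def ray(c,px):
    p=cv2.undistortPoints(np.array([[px]],float),c['K'],c['D'])[0,0]
    return c['M']@np.array([p[0],p[1],1])
def at_z(c,px,z):
    d=ray(c,px); return c['t']+d*(z-c['t'][2])/d[2]
def proj(c,P):
    P=(np.atleast_2d(P)-c['t'])@c['M']
    return cv2.projectPoints(P,np.zeros(3),np.zeros(3),c['K'],c['D'])[0][:,0]
E
python3 - <<'E'
from h import *
o=r.get_obs(); print({k:np.round(v,3) for k,v in o.items()})
ims=[]
for n in ['scene','top']:
    c=cam(n); cv2.imwrite(f'pics/{n}0.png',cv2.resize(c['img'],(800,600)))
    print(n,np.round(c['t'],3),np.round(c['M'],3).tolist())
    for q in ['big_angle','small_angle','rack','rack_v','glaze_jar','glove_box','bisque_bowl']:
        for f in (models.look_for,models.tip_of):
            if q=='rack_v' and f==models.look_for: continue
            for d in f(q,n)[:4]:
                z=.064 if q=='rack_v' else 0
                print(q,f.__name__,round(d['conf'],2),np.round(d['position']),np.round(at_z(c,d['position'],z)[:2],3))
E
```

```text
pics
{'time_s': np.float64(0.0), 'joints': array([-1.247,  0.384,  0.016,  1.371, -0.006,  1.388, -0.046]), 'dq': array([ 0.   , -0.001,  0.001,  0.001, -0.001,  0.001,  0.001]), 'tau': array([ 0.0000e+00, -6.2759e+01,  8.4400e-01, -3.7184e+01,  1.7000e-02,
        1.4000e-02,  0.0000e+00]), 'ee_pos': array([0.236, 0.578, 0.303]), 'tool_rot': array([-0.   ,  0.192,  0.981, -0.001]), 'contact_force': array([ 0.185,  0.262, -0.048]), 'ft_torque': array([-0.023, -0.035, -0.01 ]), 'grasp_force': np.float64(0.0), 'width': np.float64(0.086)}
scene [0.984 0.823 1.522] [[-0.886, 0.389, -0.254], [0.464, 0.749, -0.473], [0.006, -0.537, -0.844]]
big_angle call 0.93 [343. 213.] [0.291 0.204]
big_angle call 0.88 [304. 242.] [0.486 0.243]
big_angle call 0.61 [298. 302.] [0.621 0.429]
big_angle call 0.92 [312. 242.] [0.463 0.255]
big_angle call 0.87 [294. 296.] [0.622 0.401]
big_angle call 0.6 [334. 209.] [0.313 0.174]
big_angle call 0.48 [244. 151.] [ 0.497 -0.235]
small_angle call 0.64 [228. 269.] [0.782 0.208]
small_angle call 0.59 [257. 250.] [0.654 0.188]
small_angle call 0.36 [243. 156.] [ 0.
[... 1124 characters left out ...]
0.241]
small_angle call 0.83 [208. 158.] [0.627 0.181]
small_angle call 0.67 [201. 116.] [0.771 0.21 ]
rack call 0.87 [329. 185.] [ 0.546 -0.207]
rack call 0.86 [332. 191.] [ 0.527 -0.217]
rack call 0.77 [332. 190.] [ 0.529 -0.216]
rack_v call 0.86 [332. 191.] [ 0.517 -0.207]
rack_v call 0.77 [332. 190.] [ 0.52  -0.206]
glaze_jar call 0.87 [417. 186.] [ 0.548 -0.499]
glaze_jar call 0.85 [410. 183.] [ 0.559 -0.478]
glaze_jar call 0.67 [188. 211.] [0.457 0.241]
glove_box call 0.71 [106. 216.] [0.434 0.507]
glove_box call 0.73 [110. 218.] [0.428 0.495]
glove_box call 0.28 [188. 212.] [0.453 0.24 ]
bisque_bowl call 0.9 [381. 120.] [ 0.77  -0.385]
bisque_bowl call 0.79 [378. 125.] [ 0.751 -0.375]
```

View pics/top0.png

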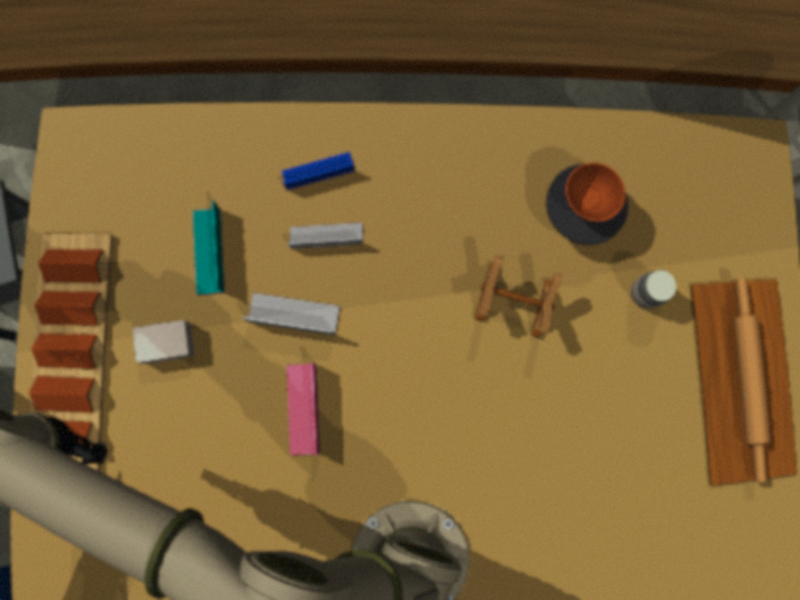

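View pics/scene0.png

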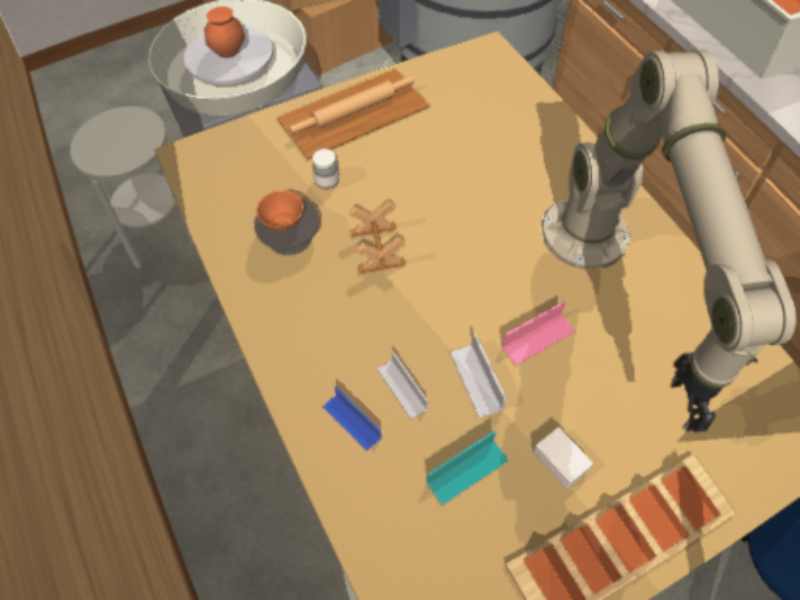

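The top view (800x600) shows the silver big angle at (293,313), the silver small angle at (326,236) and the rack at (518,297). The look-alikes are pink (302,408), turquoise (207,250) and blue (318,170). I'll move the wrist camera over the silver ones.

Request:
{"fn": "servo_tool", "kwargs": {"moves": [[-1,[-0.04,-0.02,0],0.13],[-1,[-0.09,-0.05,0],0.28],[-1,[-0.145,-0.075,0],0.43],[-1,[-0.2,-0.104,0],0.58],[-1,[-0.255,-0.133,0],0.73]]}}

```text
time_s: 2.02
ee_pos: [0.4228, 0.3578, 0.3042]
tool_rot: [-0.0, 0.532, 0.847, 0.0]
contact_force: [0.8, 0.5, 0.3]
width: 0.0853
grasp_force: 0.0
```

```bash
cat >> h.py <<'E'
def go(P,yaw,msg=''):
    "shift and spin in tool axes to TCP P with tool-y at world yaw (mod pi)"
    o=r.get_obs(); Rt=quat(o['tool_rot']).as_matrix()
    s=Rt.T@(np.array(P)-o['ee_pos']); y=np.arctan2(Rt[1,1],Rt[0,1])
    d=(yaw-y+np.pi/2)%np.pi-np.pi/2
    print(msg,'t',round(float(o['time_s']),2),'pos',np.round(o['ee_pos'],4),'yawdeg',round(np.degrees(y),2),'w',round(float(o['width']),4),'shift',np.round(s,4),'spin',round(-d,4),'dist',round(np.linalg.norm(s),3),'j7',round(float(o['joints'][6]),2),'F',np.round(o['contact_force'],1))
E
python3 - <<'E'
from h import *
go([.53,.21,.30],0.1)
E
```

```text
t 2.02 pos [0.4228 0.3578 0.3042] yawdeg 25.74 w 0.0853 shift [-0.1797  0.0324  0.0041] spin 0.3493 dist 0.183 j7 -0.26 F [0.8 0.5 0.3]
```

Request:
{"fn": "servo_tool", "kwargs": {"moves": [[-1,[-0.05,0.01,0],0.1],[-1,[-0.1,0.018,0],0.22],[-1,[-0.15,0.027,0],0.35],[-1,[-0.18,0.032,0],0.35],[-1,[-0.18,0.032,0],0.35]]}}

```text
time_s: 2.65
ee_pos: [0.5309, 0.2085, 0.304]
tool_rot: [0.001, 0.671, 0.741, -0.0]
contact_force: [-0.5, 0.8, 0.2]
width: 0.0852
grasp_force: 0.0
```

Run:
```python
from h import *
import pickle
c=cam('wrist'); print(c['img'].shape,c['t'],np.round(c['M'],2).tolist())
pickle.dump(c,open('w1.pkl','wb'))
for q in ['big_angle','small_angle']:
    for f in (models.look_for,models.tip_of):
        for d in f(q,'wrist')[:3]: print(q,round(d['conf'],2),np.round(d['position']),np.round(at_z(c,d['position'],0)[:2],3))
cv2.imwrite('pics/w1.png',cv2.resize(c['img'],(768,576)))
for n in ['top','scene']: pickle.dump(cam(n),open(n+'.pkl','wb'))
go([.6,.2,.3],.1)
```

```text
(384, 512, 3) [0.52359209 0.28873525 0.37510316] [[1.0, 0.09, 0.03], [0.1, -0.95, -0.31], [0.0, 0.31, -0.95]]
big_angle 0.82 [ 75. 133.] [0.295 0.215]
big_angle 0.75 [220. 115.] [0.482 0.256]
big_angle 0.61 [ 80. 150.] [0.301 0.193]
big_angle 0.59 [201. 117.] [0.458 0.252]
small_angle 0.87 [342. 183.] [0.654 0.181]
small_angle 0.73 [441. 180.] [0.79 0.2 ]
small_angle 0.61 [326. 182.] [0.632 0.181]
small_angle 0.58 [427. 183.] [0.772 0.194]
 t 3.0 pos [0.5289 0.2129 0.3039] yawdeg 6.08 w 0.0854 shift [-0.0204  0.0694  0.0038] spin 0.0061 dist 0.072 j7 -0.24 F [-0.1 -0.1  0. ]
```

View pics/w1.png

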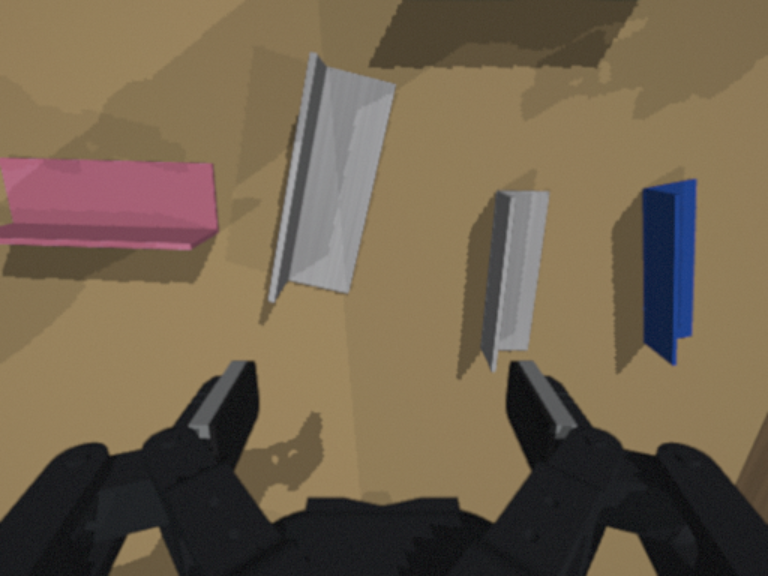

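Wrist view (768x576): big angle spans (271..395, 54..300), small spans (483..548, 190..370), pink at left and blue at right. I'll fit both poses by silhouette.

```bash
cat >> h.py <<'E'
from scipy.optimize import minimize
DIM=dict(big=(.060,.005,.180),small=(.045,.004,.150))
def pts(kind,pose,z0=0):
    L,t,W=DIM[kind]; b=[]
    for (x1,z1) in ((L,t),(t,L)):
        b.append(np.array([[x,y,z] for x in(0,x1) for y in(-W/2,W/2) for z in(0,z1)]))
    c,s=np.cos(pose[2]),np.sin(pose[2]); Rz=np.array([[c,-s,0],[s,c,0],[0,0,1]])
    return [q@Rz.T+[pose[0],pose[1],z0] for q in b]
S=3
def mask(c,kind,pose,z0=0):
    m=np.zeros((384*S,512*S),np.uint8)
    for q in pts(kind,pose,z0):
        p=proj(c,q); h=cv2.convexHull(np.round((p+.5)*S*16).astype(np.int32))
        cv2.fillConvexPoly(m,h,255,shift=4)
    return m
def grey(c,thr=70):
    h=cv2.cvtColor(c['img'],cv2.COLOR_BGR2HSV)
    m=(h[...,1]<thr).astype(np.uint8)*255
    return cv2.resize(m,(512*S,384*S),interpolation=cv2.INTER_LINEAR)>127
def fit(cs,kind,p0,thr=70,z0=0):
    tg=[]
    for c in cs:
        near=cv2.dilate(mask(c,kind,p0,z0),np.ones((25*S,25*S),np.uint8))>0
        tg.append(grey(c,thr)&near)
    def cost(v):
        p=[v[0],v[1],v[2]]; e=0
        for c,g in zip(cs,tg):
            m=mask(c,kind,p,z0)>0; e+=1-(m&g).sum()/max(1,(m|g).sum())
        return e/len(cs)
    sim=np.array([p0,np.add(p0,[.012,0,0]),np.add(p0,[0,.012,0]),np.add(p0,[0,0,.1])])
    s=minimize(cost,p0,method='Nelder-Mead',options=dict(initial_simplex=sim,xatol=2e-4,fatol=1e-5))
    return s.x,s.fun
E
cat > fit1.py <<'E'
from h import *
import pickle
cs=dict(w=cam('wrist'),top=pickle.load(open('top.pkl','rb')),scene=pickle.load(open('scene.pkl','rb')))
for kind,p0 in (('big',[.455,.25,-.1]),('small',[.63,.183,-.05])):
    for n in (['w'],['top'],['scene']):
        x,f=fit([cs[k] for k in n],kind,p0); print(kind,n,np.round(x,4),round(f,3))
        if n==['w']:
            cn,_=cv2.findContours(mask(cs['w'],kind,x),cv2.RETR_EXTERNAL,cv2.CHAIN_APPROX_NONE)
            cs.setdefault('im',cv2.resize(cs['w']['img'],(512*S,384*S))); cv2.drawContours(cs['im'],cn,-1,(0,0,255),1)
cv2.imwrite('pics/fit1.png',cs['im'][0:800:1,400:1200][:600])
E
python3 fit1.py
```

```text
big ['w'] [ 0.4582  0.2491 -0.1379] 0.026
big ['top'] [ 0.4519  0.2492 -0.0325] 0.593
big ['scene'] [ 0.4584  0.248  -0.1385] 0.068
small ['w'] [0.6307 0.1813 0.079 ] 0.067
small ['top'] [0.6305 0.1971 0.1081] 0.48
small ['scene'] [0.6294 0.1802 0.0662] 0.03
```

Run:
```python
from h import *
go([.632,.181,.085],.074)
```

```text
t 3.05 pos [0.529  0.2127 0.3039] yawdeg 6.06 w 0.0858 shift [-0.0425  0.0991  0.2189] spin 0.0318 dist 0.244 j7 -0.24 F [-0.1 -0.1  0.5]
```

Request:
{"fn": "servo_tool", "kwargs": {"moves": [[-1,[-0.02,0.05,0.02],0.03],[-1,[-0.0425,0.099,0.05],0.032],[-1,[-0.0425,0.099,0.1],0.032],[-1,[-0.0425,0.099,0.15],0.032],[-1,[-0.0425,0.099,0.19],0.032]]}}

```text
time_s: 3.68
ee_pos: [0.6315, 0.1802, 0.1114]
tool_rot: [-0.001, 0.681, 0.732, -0.001]
contact_force: [0.0, -0.6, 0.3]
width: 0.0855
grasp_force: 0.0
```

Request:
{"fn": "servo_tool", "kwargs": {"moves": [[-1,[0,0,0.029],0],[-1,[0,0,0.029],0]]}}

```text
time_s: 3.92
ee_pos: [0.6304, 0.1799, 0.0822]
tool_rot: [-0.001, 0.681, 0.732, -0.002]
contact_force: [-0.4, 0.3, -0.0]
width: 0.0855
grasp_force: 0.0
```

Run:
```python
from h import *
go([.632,.181,.085],.074)
```

```text
t 3.92 pos [0.6304 0.1799 0.0822] yawdeg 4.17 w 0.0855 shift [ 0.0009  0.0016 -0.0029] spin -0.0012 dist 0.003 j7 -0.06 F [-0.4  0.3 -0. ]
```

Close enough; raise 3 mm and close.

Request:
{"fn": "servo_tool", "kwargs": {"moves": [[0,[0.001,0.001,-0.003],0],[0.5,[0.001,0.001,-0.003],0],[1,[0.001,0.001,-0.003],0],[1,[0.001,0.001,-0.003],0],[1,[0.001,0.001,-0.003],0]], "force": 40}}

```text
time_s: 4.55
ee_pos: [0.6334, 0.1809, 0.0883]
tool_rot: [0.0, 0.681, 0.732, 0.0]
contact_force: [0.5, -0.2, 4.9]
width: 0.0036
grasp_force: 40.2
```

Request:
{"fn": "servo_tool", "kwargs": {"moves": [[1,[0,0,0],0],[1,[0,0,0],0],[1,[0,0,0],0]]}}

```text
time_s: 4.92
ee_pos: [0.6335, 0.1808, 0.0883]
tool_rot: [0.0, 0.681, 0.732, 0.0]
contact_force: [-1.5, 0.1, 4.7]
width: 0.0029
grasp_force: 40.0
```

Request:
{"fn": "servo_tool", "kwargs": {"moves": [[1,[0,0,-0.03],0],[1,[0,0,-0.08],0],[1,[0,0,-0.1],0],[1,[0,0,-0.1],0]]}}

```text
time_s: 5.42
ee_pos: [0.6338, 0.1809, 0.1888]
tool_rot: [0.0, 0.681, 0.732, 0.001]
contact_force: [-0.3, -0.2, -0.9]
width: 0.0034
grasp_force: 39.2
```

Run:
```python
from h import *
c=cam('wrist'); cv2.imwrite('pics/w2.png',cv2.resize(c['img'],(768,576)))
go([.495,.2437,.15],-.138)
```

```text
t 5.47 pos [0.6329 0.1809 0.187 ] yawdeg 4.14 w 0.0035 shift [ 0.0726 -0.133   0.0371] spin 0.2102 dist 0.156 j7 -0.09 F [-0.1  0.1 -2.7]
```

View pics/w2.png

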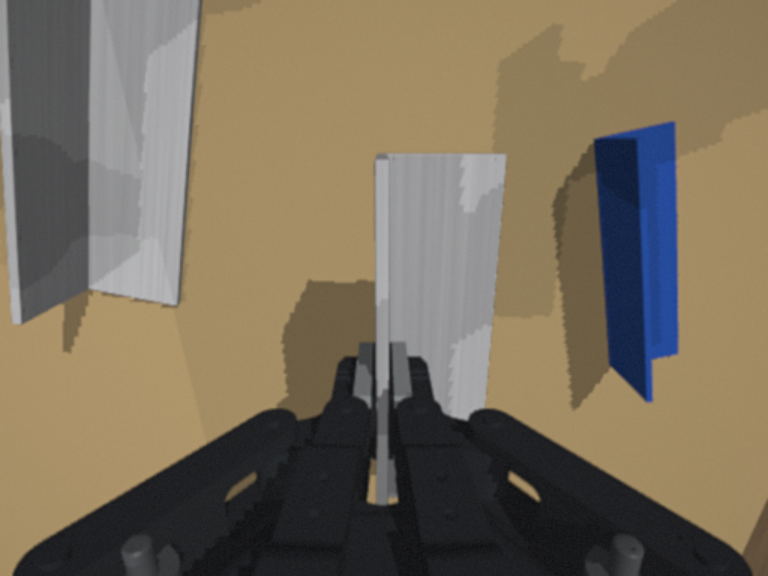

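The small angle is held square and centred. Now over the big one's flat leg.

Request:
{"fn": "servo_tool", "kwargs": {"moves": [[1,[0.025,-0.043,0],0.07],[1,[0.05,-0.086,0],0.14],[1,[0.0734,-0.129,0.01],0.21],[1,[0.0734,-0.129,0.045],0.21],[1,[0.0734,-0.129,0.065],0.21]]}}

```text
time_s: 6.1
ee_pos: [0.4965, 0.2447, 0.1192]
tool_rot: [-0.001, 0.754, 0.657, -0.003]
contact_force: [0.4, -1.3, -1.0]
width: 0.0035
grasp_force: 39.5
```

Request:
{"fn": "servo_tool", "kwargs": {"moves": [[1,[0,0,0],0],[1,[0,0,0],0]]}}

```text
time_s: 6.35
ee_pos: [0.4992, 0.2445, 0.1225]
tool_rot: [0.0, 0.754, 0.657, -0.001]
contact_force: [1.0, 0.9, -1.5]
width: 0.0035
grasp_force: 39.5
```

Run:
```python
from h import *
go([.4989,.2432,.095],-.138)
c=cam('scene'); p=proj(c,[[.5,.24,.05]])[0].astype(int); print(p)
i=c['img'][p[1]-60:p[1]+60,p[0]-80:p[0]+80]
cv2.imwrite('pics/s2.png',cv2.resize(i,(800,600),interpolation=cv2.INTER_CUBIC))
```

```text
t 6.35 pos [0.4992 0.2445 0.1225] yawdeg -7.92 w 0.0035 shift [-0.0013 -0.0001  0.0275] spin -0.0003 dist 0.028 j7 -0.48 F [ 1.   0.9 -1.5]
[301 237]
```

View pics/s2.png

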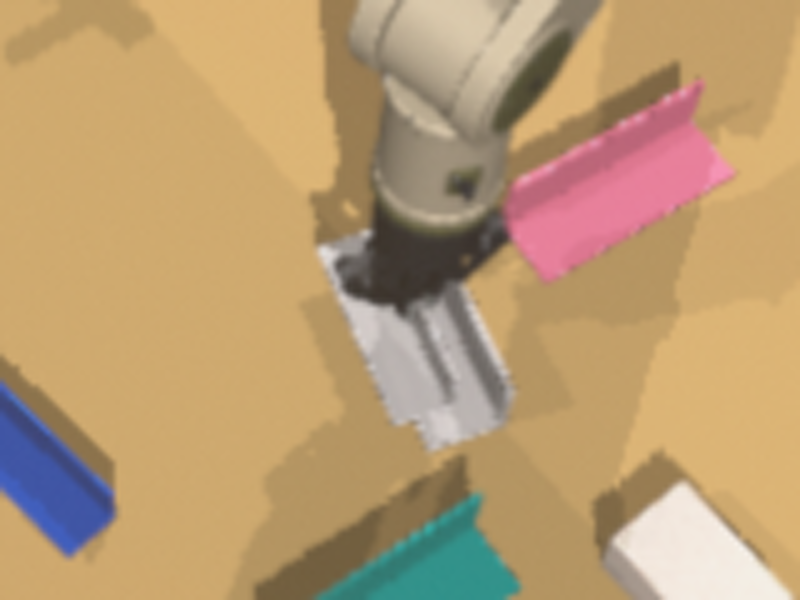

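Request:
{"fn": "servo_tool", "kwargs": {"moves": [[1,[-0.001,0,0.012],0],[1,[-0.001,0,0.02],0],[1,[-0.001,0,0.025],0],[1,[-0.001,0,0.027],0],[1,[-0.001,0,0.027],0]]}}

```text
time_s: 7.02
ee_pos: [0.4991, 0.2438, 0.0958]
tool_rot: [-0.0, 0.754, 0.657, -0.0]
contact_force: [-0.1, 0.6, -0.5]
width: 0.0038
grasp_force: 39.5
```

Request:
{"fn": "servo_tool", "kwargs": {"moves": [[1,[0,0,0.001],0],[1,[0,0,0.002],0],[1,[0,0,0.003],0],[1,[0,0,0.003],0]]}}

```text
time_s: 7.52
ee_pos: [0.4992, 0.2438, 0.0933]
tool_rot: [-0.0, 0.754, 0.657, 0.0]
contact_force: [-1.8, -0.8, 4.5]
width: 0.003
grasp_force: 40.2
```

Request:
{"fn": "servo_tool", "kwargs": {"moves": [[0.75,[0,0,0],0],[0.75,[0,0,0],0],[0.75,[0,0,-0.01],0],[0.75,[0,0,-0.05],0],[0.6,[0,0,-0.1],0]]}}

```text
time_s: 8.15
ee_pos: [0.4986, 0.2434, 0.1937]
tool_rot: [-0.0, 0.754, 0.657, -0.001]
contact_force: [0.3, 0.7, 0.4]
width: 0.017
grasp_force: 0.0
```

Request:
{"fn": "servo_tool", "kwargs": {"moves": [[0,[0,0.01,-0.02],-0.17],[-1,[0,0.015,-0.02],-0.35],[-1,[0,0.02,-0.02],-0.53],[-1,[0,0.024,-0.02],-0.71],[-1,[0,0.024,-0.02],-0.89]]}}

```text
time_s: 8.78
ee_pos: [0.5233, 0.2402, 0.2136]
tool_rot: [0.0, 0.396, 0.918, 0.0]
contact_force: [0.3, 0.4, 0.3]
width: 0.0852
grasp_force: 0.0
```

Request:
{"fn": "servo_tool", "kwargs": {"moves": [[-1,[0,0,0],-0.18],[-1,[0,0,0],-0.36],[-1,[0,0,0],-0.53],[-1,[0,0,0],-0.68],[-1,[0,0,0],-0.68]]}}

```text
time_s: 9.4
ee_pos: [0.5231, 0.2403, 0.2135]
tool_rot: [0.0, 0.07, 0.998, 0.0]
contact_force: [-0.7, -0.1, -0.5]
width: 0.0854
grasp_force: 0.0
```

Run:
```python
from h import *
c=cam('wrist'); c2=cam('scene')
for n,q in(('scene',c2),('wrist',c)):
    for nn in ('small',): print(n,nn,[np.round(v,4) for v in fit([q],nn,[.495,.243,-.138],z0=.005)])
m=c2['img'];p=proj(c2,[[.5,.24,.03]])[0].astype(int)
i=m[p[1]-60:p[1]+60,p[0]-80:p[0]+80]
cv2.imwrite('pics/s3.png',np.hstack([cv2.resize(i,(400,300),interpolation=cv2.INTER_CUBIC),cv2.resize(c['img'],(400,300))]))
x,y,a=.4583,.2488,-.138
go([x+.062*np.cos(a),y+.062*np.sin(a),.0845],a+np.pi/2)
```

```text
scene small [array([0.4781, 0.2487, 0.219 ]), np.float64(0.4934)]
wrist small [array([ 0.4834,  0.2461, -0.1374]), np.float64(0.2868)]
 t 9.5 pos [0.523  0.2403 0.2133] yawdeg 81.83 w 0.0853 shift [ 0.0033 -0.0005  0.1288] spin -0.0047 dist 0.129 j7 1.0 F [-0.9 -0.5 -0.3]
```

View pics/s3.png

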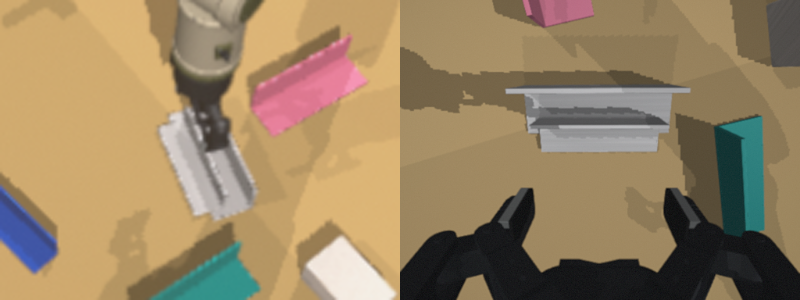

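Wrist crop shows the small angle lying across the big one's flat leg, parallel. I'll lower the open fingers sideways behind its standing leg and push it home low.

Request:
{"fn": "servo_tool", "kwargs": {"moves": [[-1,[0,0,0.05],0],[-1,[0,0,0.095],0],[-1,[0,0,0.118],0],[-1,[0,0,0.127],0],[-1,[0,0,0.127],0]]}}

```text
time_s: 10.12
ee_pos: [0.523, 0.2405, 0.086]
tool_rot: [-0.0, 0.07, 0.998, -0.0]
contact_force: [-0.4, -0.0, 0.8]
width: 0.0857
grasp_force: 0.0
```

Request:
{"fn": "servo_tool", "kwargs": {"moves": [[-1,[0.007,0,0],0],[-1,[0.013,0,0],0],[-1,[0.019,0,0],0],[-1,[0.025,0,0],0],[-1,[0.031,0,0],0]]}}

```text
time_s: 10.75
ee_pos: [0.4917, 0.2448, 0.086]
tool_rot: [-0.0, 0.069, 0.998, 0.0]
contact_force: [-0.0, 0.7, -0.2]
width: 0.0852
grasp_force: 0.0
```

Request:
{"fn": "servo_tool", "kwargs": {"moves": [[-1,[0.004,0,0],0],[-1,[0.008,0,0],0],[-1,[0.012,0,0],0],[-1,[0.015,0,0],0],[-1,[0.017,0,0],0]]}}

```text
time_s: 11.38
ee_pos: [0.4755, 0.2471, 0.086]
tool_rot: [0.0, 0.069, 0.998, 0.0]
contact_force: [1.8, 0.1, 1.6]
width: 0.0854
grasp_force: 1.1
```

Request:
{"fn": "servo_tool", "kwargs": {"moves": [[-1,[0.002,0,0],0],[-1,[0.004,0,0],0],[-1,[0.005,0,0],0],[-1,[0.005,0,0],0]]}}

```text
time_s: 11.88
ee_pos: [0.4704, 0.2478, 0.0859]
tool_rot: [-0.0, 0.069, 0.998, 0.0]
contact_force: [2.1, -0.5, 2.2]
width: 0.0852
grasp_force: 1.5
```

Request:
{"fn": "servo_tool", "kwargs": {"moves": [[-1,[-0.006,0,0],0],[-1,[-0.006,0,-0.05],0],[-1,[-0.01,0,-0.1],0],[-1,[-0.03,0,-0.13],0],[-1,[-0.05,0,-0.13],0]]}}

```text
time_s: 12.5
ee_pos: [0.5214, 0.2414, 0.2188]
tool_rot: [0.002, 0.069, 0.998, 0.001]
contact_force: [-0.0, 0.1, -0.8]
width: 0.0852
grasp_force: 0.0
```

Run:
```python
from h import *
import pickle
c=cam('wrist'); pickle.dump(c,open('w4.pkl','wb'))
x,f=fit([c],'big',[.456,.249,-.138]); print(np.round(x,4),f)
o=r.get_obs(); print(o['ee_pos'])
p=proj(c,[[x[0],x[1],.03]])[0]; print(p)
x0=int(np.clip(p[0]-100,0,312)); y0=int(np.clip(p[1]-75,0,234))
cv2.imwrite('pics/w4.png',cv2.resize(c['img'][y0:y0+150,x0:x0+200],(800,600),interpolation=cv2.INTER_CUBIC))
```

```text
[ 0.4447  0.25   -0.1411] 0.1926773455377574
[0.5230221  0.2399825  0.21719902]
[250.63612609  93.83614704]
```

View pics/w4.png

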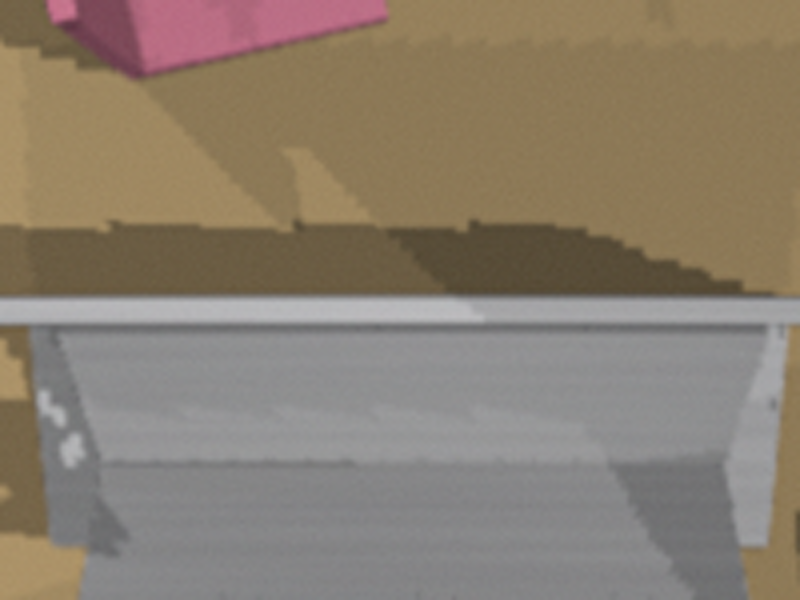

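```bash
cat > pred.py <<'E'
from h import *
import pickle
c=pickle.load(open('w4.pkl','rb')); print('cam',np.round(c['t'],3))
def pr(B,P): 
    a=B[2];Rz=np.array([[np.cos(a),-np.sin(a),0],[np.sin(a),np.cos(a),0],[0,0,1]])
    q=proj(c,np.array(P)@Rz.T+[B[0],B[1],0]); return np.round((q-[150,18])*4).astype(int).tolist()
for B in ([.4447,.25,-.141],[.450,.25,-.138]):
    print(B)
    print('big top edge outer/inner',pr(B,[[0,0,.06],[.005,0,.06]]))
    print('big flat end -y/+y: inner corner, toe',pr(B,[[.005,-.09,.005],[.06,-.09,.005],[.005,.09,.005],[.06,.09,.005]]))
    print('small top out/in -y',pr(B,[[.005,-.075,.05],[.009,-.075,.05]]),'corner',pr(B,[[.009,-.075,.009]]),'toe',pr(B,[[.05,-.075,.009]]))
    print('small top +y',pr(B,[[.005,.075,.05],[.009,.075,.05]]),'corner',pr(B,[[.009,.075,.009]]),'toe',pr(B,[[.05,.075,.009]]))
E
python3 pred.py
```

```text
cam [0.443 0.253 0.29 ]
[0.4447, 0.25, -0.141]
big top edge outer/inner [[401, 305], [401, 332]]
big flat end -y/+y: inner corner, toe [[24, 324], [47, 551], [782, 326], [760, 553]]
small top out/in -y [[27, 330], [29, 351]] corner [[84, 342]] toe [[99, 515]]
small top +y [[775, 332], [774, 353]] corner [[722, 344]] toe [[708, 516]]
[0.45, 0.25, -0.138]
big top edge outer/inner [[405, 334], [405, 360]]
big flat end -y/+y: inner corner, toe [[30, 348], [52, 573], [783, 348], [762, 572]]
small top out/in -y [[33, 359], [35, 379]] corner [[90, 366]] toe [[104, 537]]
small top +y [[777, 358], [775, 378]] corner [[723, 366]] toe [[710, 536]]
```

The crop shows the small angle's heel line at row 462, not at about 342 as it would be if nested. It tipped into a V, because the open fingertips sit about 13 mm higher than I assumed (60 mm ahead of the TCP). I'll press its flat leg down again and push lower.

Run:
```python
from h import *
x,y,a=.4447,.25,-.141
go([x+.057*np.cos(a),y+.057*np.sin(a),.0725],a+np.pi/2)
```

```text
t 12.55 pos [0.523  0.24   0.2172] yawdeg 81.97 w 0.0855 shift [ 0.0224 -0.0012  0.1446] spin 0.0009 dist 0.146 j7 1.01 F [ 1.3 -1.1  0.3]
```

Request:
{"fn": "servo_tool", "kwargs": {"moves": [[-1,[0.022,0,0.05],0],[-1,[0.022,0,0.09],0],[-1,[0.022,0,0.105],0],[-1,[0.022,0,0.112],0],[-1,[0.022,0,0.119],0]]}}

```text
time_s: 13.18
ee_pos: [0.4991, 0.2442, 0.0977]
tool_rot: [0.001, 0.069, 0.998, 0.001]
contact_force: [-0.5, 0.4, 0.6]
width: 0.0852
grasp_force: 0.0
```

Request:
{"fn": "servo_tool", "kwargs": {"moves": [[-1,[0,0,0.007],0],[-1,[0,0,0.014],0],[-1,[0,0,0.02],0],[-1,[0,0,0.025],0],[-1,[0,0,0.025],0]]}}

```text
time_s: 13.8
ee_pos: [0.4979, 0.2438, 0.0714]
tool_rot: [-0.0, 0.069, 0.998, -0.0]
contact_force: [0.1, 0.1, -0.4]
width: 0.0856
grasp_force: 0.0
```

Run:
```python
from h import *
x,y,a=.4447,.25,-.141
go([x+.018*np.cos(a),y+.018*np.sin(a),.0725],a+np.pi/2)
```

```text
t 13.8 pos [0.4979 0.2438 0.0714] yawdeg 82.05 w 0.0856 shift [ 0.0356 -0.0012 -0.001 ] spin 0.0022 dist 0.036 j7 1.01 F [ 0.1  0.1 -0.4]
```

Request:
{"fn": "servo_tool", "kwargs": {"moves": [[-1,[0.004,0,-0.0005],0],[-1,[0.009,0,-0.0005],0],[-1,[0.014,0,-0.0005],0],[-1,[0.019,0,-0.0005],0],[-1,[0.024,0,-0.0005],0]]}}

```text
time_s: 14.42
ee_pos: [0.4741, 0.2473, 0.0725]
tool_rot: [0.0, 0.069, 0.998, 0.0]
contact_force: [1.3, 0.1, 0.2]
width: 0.0855
grasp_force: 0.4
```

Request:
{"fn": "servo_tool", "kwargs": {"moves": [[-1,[0.004,0,0],0],[-1,[0.008,0,0],0],[-1,[0.011,0,0],0],[-1,[0.014,0,0],0],[-1,[0.014,0,0],0]]}}

```text
time_s: 15.05
ee_pos: [0.4602, 0.2492, 0.0723]
tool_rot: [-0.0, 0.069, 0.998, -0.0]
contact_force: [-0.1, 0.3, 0.4]
width: 0.0851
grasp_force: 0.0
```

Request:
{"fn": "servo_tool", "kwargs": {"moves": [[-1,[-0.004,0,0],0],[-1,[-0.004,0,-0.05],0],[-1,[-0.004,0,-0.1],0],[-1,[-0.04,0,-0.14],0],[-1,[-0.06,0,-0.14],0]]}}

```text
time_s: 15.68
ee_pos: [0.5231, 0.241, 0.2167]
tool_rot: [0.003, 0.07, 0.998, 0.002]
contact_force: [-0.9, 0.4, -0.1]
width: 0.0853
grasp_force: 0.0
```

Request:
{"fn": "servo_tool", "kwargs": {"moves": [[-1,[0,0,0],0],[-1,[0,0,0],0]]}}

```text
time_s: 15.92
ee_pos: [0.519, 0.2409, 0.2114]
tool_rot: [-0.001, 0.069, 0.998, -0.0]
contact_force: [-0.1, 0.4, -0.7]
width: 0.0857
grasp_force: 0.0
```

```bash
cat > fit5.py <<'E'
from h import *
import pickle
c=cam('wrist'); pickle.dump(c,open('w5.pkl','wb'))
x,f=fit([c],'big',[.443,.25,-.14]); print(np.round(x,4),f,np.round(c['t'],3))
im=c['img'].copy(); im=cv2.resize(im,(1536,1152),interpolation=cv2.INTER_CUBIC)
a=x[2];u=np.array([np.cos(a),np.sin(a),0])
for k,z,col,B in (('big',0,(0,0,255),x),('small',.005,(0,200,0),[x[0]+.005*u[0],x[1]+.005*u[1],a])):
    for q in pts(k,B,z):
        h=cv2.convexHull(proj(c,q).astype(np.float32))[:,0]
        cv2.polylines(im,[np.round((h+.5)*3).astype(np.int32)],True,col,1)
p=proj(c,[[x[0]+.03,x[1],.03]])[0]*3
x0=int(np.clip(p[0]-400,0,736)); y0=int(np.clip(p[1]-300,0,552))
cv2.imwrite('pics/w5.png',im[y0:y0+600,x0:x0+800])
go([.47,.25,.1],-.14)
E
python3 fit5.py
```

```text
[ 0.4404  0.2515 -0.1388] 0.030257523619918847 [0.441 0.253 0.283]
 t 15.97 pos [0.5189 0.2411 0.2115] yawdeg 82.09 w 0.0853 shift [0.0494 0.0022 0.1116] spin -1.5689 dist 0.122 j7 1.01 F [ 0.7  0.1 -0.8]
```

View pics/w5.png

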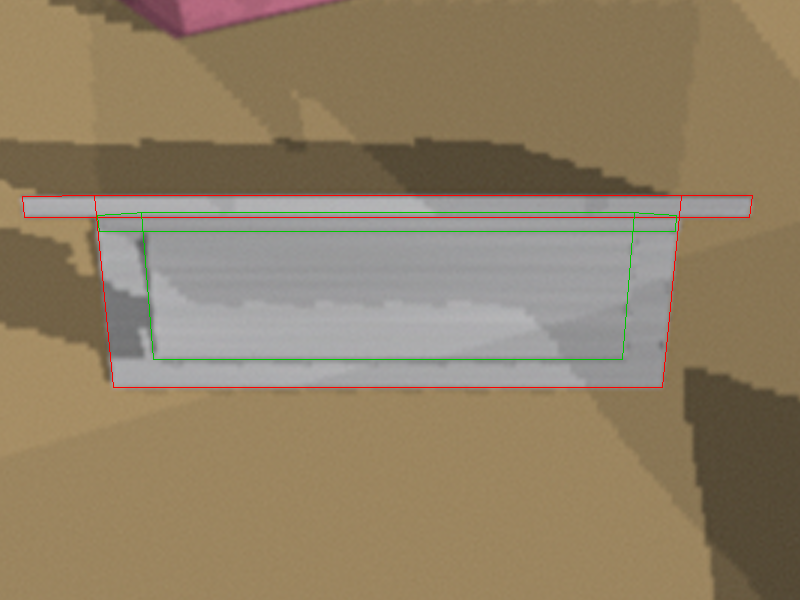

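The overlay matches the nested model: small toe line at row 360, ends inside the big one. Now turn back and pinch both standing legs.

Request:
{"fn": "servo_tool", "kwargs": {"moves": [[-1,[0.01,0,0],0.17],[-1,[0.025,0,0],0.35],[-1,[0.04,0,0],0.53],[-1,[0.06,0,0],0.71],[-1,[0.0735,0.002,0],0.89]]}}

```text
time_s: 16.6
ee_pos: [0.4456, 0.2533, 0.2119]
tool_rot: [-0.001, 0.494, 0.869, -0.001]
contact_force: [0.1, -0.3, -0.4]
width: 0.0853
grasp_force: 0.0
```

Request:
{"fn": "servo_tool", "kwargs": {"moves": [[-1,[0,0,0.01],0.18],[-1,[0,0,0.02],0.36],[-1,[0,0,0.03],0.54],[-1,[0,0,0.04],0.68],[-1,[0,0,0.04],0.68]]}}

```text
time_s: 17.23
ee_pos: [0.4461, 0.253, 0.1714]
tool_rot: [-0.0, 0.754, 0.657, -0.001]
contact_force: [0.3, 0.0, -0.4]
width: 0.0855
grasp_force: 0.0
```

Run:
```python
from h import *
go([.4449,.2509,.088],-.139)
```

```text
t 17.23 pos [0.4461 0.253  0.1714] yawdeg -7.79 w 0.0855 shift [-0.0021 -0.0007  0.0834] spin 0.003 dist 0.083 j7 -0.61 F [ 0.3  0.  -0.4]
```

Request:
{"fn": "servo_tool", "kwargs": {"moves": [[-1,[-0.002,-0.0005,0.04],0],[-1,[-0.002,-0.0005,0.07],0],[-1,[-0.002,-0.0005,0.083],0],[-1,[-0.002,-0.0005,0.083],0],[0,[-0.002,-0.0005,0.083],0]], "force": 30}}

```text
time_s: 17.85
ee_pos: [0.4473, 0.2515, 0.0906]
tool_rot: [0.0, 0.754, 0.657, 0.001]
contact_force: [0.1, -0.5, 0.8]
width: 0.0696
grasp_force: 0.0
```

Request:
{"fn": "servo_tool", "kwargs": {"moves": [[0.5,[0,0,0],0],[1,[0,0,0],0],[1,[0,0,0],0],[1,[0,0,0],0]]}}

```text
time_s: 18.35
ee_pos: [0.4466, 0.2513, 0.0897]
tool_rot: [-0.0, 0.754, 0.657, 0.0]
contact_force: [-3.3, -0.3, 3.7]
width: 0.0088
grasp_force: 30.1
```

Request:
{"fn": "servo_tool", "kwargs": {"moves": [[1,[0,0,0],0],[1,[0,0,0],0],[1,[0,0,-0.02],0],[1,[0,0,-0.06],0]], "force": 90}}

```text
time_s: 18.85
ee_pos: [0.4452, 0.2502, 0.1481]
tool_rot: [-0.0, 0.754, 0.657, -0.003]
contact_force: [0.5, -0.9, -3.1]
width: 0.0078
grasp_force: 87.8
```

Request:
{"fn": "servo_tool", "kwargs": {"moves": [[1,[0,0,-0.06],0],[1,[0,0,-0.1],0],[1,[0,0,-0.1],0]]}}

```text
time_s: 19.23
ee_pos: [0.4479, 0.2517, 0.2523]
tool_rot: [0.0, 0.754, 0.657, 0.003]
contact_force: [-0.3, -2.8, -3.4]
width: 0.0081
grasp_force: 88.8
```

Run:
```python
from h import *
import pickle
pickle.dump(cam('wrist'),open('w6.pkl','wb'))
c=cam('scene'); pickle.dump(c,open('scene6.pkl','wb'))
go([.52,-.21,.32],-.2)
```

```text
t 19.32 pos [0.4461 0.2509 0.2484] yawdeg -7.89 w 0.0077 shift [-0.4464  0.1364 -0.0714] spin 0.0622 dist 0.472 j7 -0.64 F [-0.8 -2.4 -3.4]
```

```bash
cat > rack.py <<'E'
from h import *
import pickle
def batt():
    out=[]
    for y0 in(-.06,.06):
        for s in(1,-1):
            prof=[(.0445,.108),(.0445+.017,.108-.017),(-.03,.0),(-.047,.0),(-.05,.0+.014)]
            out.append(np.array([[s*x,y0+dy,z] for x,z in prof for dy in(-.008,.008)]))
        out.append(np.array([[x,y0+dy,z] for x in(-.06,.06) for dy in(-.008,.008) for z in(0,.016)]))
    out.append(np.array([[x,y,z] for x in(-.007,.007) for y in(-.06,.06) for z in(.04,.054)]))
    return out
BT=batt()
def rmask(c,p):
    m=np.zeros((384*S,512*S),np.uint8); a=p[2]
    Rz=np.array([[np.cos(a),-np.sin(a),0],[np.sin(a),np.cos(a),0],[0,0,1]])
    for q in BT:
        h=cv2.convexHull(np.round((proj(c,q@Rz.T+[p[0],p[1],0])+.5)*S*16).astype(np.int32))
        cv2.fillConvexPoly(m,h,255,shift=4)
    return m
def rfit(cs,p0):
    tg=[]
    for c in cs:
        m=rmask(c,p0); near=cv2.dilate(m,np.ones((24*S,)*2,np.uint8))>0
        lab=cv2.cvtColor(cv2.resize(c['img'],(512*S,384*S),interpolation=cv2.INTER_CUBIC),cv2.COLOR_BGR2HSV).astype(float)
        hh=lab[...,0]; v=hh[near]; v=v[v<40]
        t,_=cv2.threshold(np.clip(v*6,0,255).astype(np.uint8),0,255,cv2.THRESH_OTSU); t/=6
        print('hue',np.percentile(v,[2,10,50,90]),'thr',t); tg.append(near&(hh<t))
    def cost(p):
        return np.mean([1-((m:=rmask(c,p)>0)&g).sum()/(m|g).sum() for c,g in zip(cs,tg)])
    sim=np.array([p0,np.add(p0,[.01,0,0]),np.add(p0,[0,.01,0]),np.add(p0,[0,0,.1])])
    s=minimize(cost,p0,method='Nelder-Mead',options=dict(initial_simplex=sim,xatol=2e-4,fatol=1e-5))
    return s.x,s.fun,tg
if __name__=='__main__':
    ims=[]
    for n in ('top','scene'):
        c=pickle.load(open(n+'.pkl','rb'))
        for p0 in ([.518,-.207,-.15],):
            x,f,tg=rfit([c],p0); print(n,np.round(x,4),round(f,3))
        im=cv2.resize(c['img'],(512*S,384*S),interpolation=cv2.INTER_CUBIC)
        cn,_=cv2.findContours(rmask(c,x),cv2.RETR_LIST,cv2.CHAIN_APPROX_NONE); cv2.drawContours(im,cn,-1,(255,0,0),1)
        cn,_=cv2.findContours(tg[0].astype(np.uint8),cv2.RETR_LIST,cv2.CHAIN_APPROX_NONE); cv2.drawContours(im,cn,-1,(0,255,0),1)
        p=proj(c,[[.52,-.207,.05]])[0]*S; q=im[int(p[1])-150:int(p[1])+150,int(p[0])-200:int(p[0])+200]; ims.append(q)
    cv2.imwrite('pics/rack.png',np.hstack(ims))
E
python3 rack.py
```

```text
hue [14. 15. 19. 20.] thr 17.0
top [ 0.525  -0.2057 -0.2704] 0.15
hue [14. 15. 18. 19.] thr 16.0
scene [ 0.5224 -0.2072 -0.2676] 0.201
```

Request:
{"fn": "servo_tool", "kwargs": {"moves": [[1,[-0.03,0.008,0],0],[1,[-0.08,0.022,0],0.02],[1,[-0.135,0.038,0],0.05],[1,[-0.19,0.053,0],0.08],[1,[-0.24,0.067,0],0.1]]}}

```text
time_s: 19.95
ee_pos: [0.4788, 0.002, 0.2473]
tool_rot: [-0.001, 0.786, 0.618, -0.002]
contact_force: [0.1, -1.5, -3.1]
width: 0.008
grasp_force: 88.7
```

Run:
```python
from h import *
go([.5083,-.2022,.247],-.269)
```

```text
t 19.95 pos [0.4788 0.002  0.2473] yawdeg -13.71 w 0.008 shift [-0.1914  0.0771  0.0004] spin 0.0297 dist 0.206 j7 -0.24 F [ 0.1 -1.5 -3.1]
```

Request:
{"fn": "servo_tool", "kwargs": {"moves": [[1,[-0.05,0.02,0],0.015],[1,[-0.1,0.04,0],0.03],[1,[-0.15,0.06,0],0.03],[1,[-0.18,0.072,0],0.03],[1,[-0.1914,0.077,0],0.03]]}}

```text
time_s: 20.58
ee_pos: [0.5084, -0.202, 0.2472]
tool_rot: [-0.001, 0.796, 0.605, -0.002]
contact_force: [0.6, 3.3, -2.8]
width: 0.0077
grasp_force: 88.7
```

Request:
{"fn": "servo_tool", "kwargs": {"moves": [[1,[0,0,0],0],[1,[0,0,0.02],0],[1,[0,0,0.03],0],[1,[0,0,0.035],0],[1,[0,0,0.035],0]]}}

```text
time_s: 21.2
ee_pos: [0.5098, -0.1994, 0.2143]
tool_rot: [-0.0, 0.795, 0.607, -0.0]
contact_force: [0.2, -0.9, -2.6]
width: 0.0078
grasp_force: 88.7
```

Run:
```python
from h import *
from rack import BT
import pickle
go([.5083,-.2022,.1933],-.269)
c=cam('wrist'); s=cam('scene'); out=[]
for c in (c,s):
    im=cv2.resize(c['img'],(512*S,384*S),interpolation=cv2.INTER_CUBIC); a=-.269
    Rz=np.array([[np.cos(a),-np.sin(a),0],[np.sin(a),np.cos(a),0],[0,0,1]])
    for q in BT:
        h=cv2.convexHull(np.round(proj(c,q@Rz.T+[.5237,-.2065,0])*S+1).astype(np.int32)); cv2.polylines(im,[h],True,(255,0,0),1)
    out.append(im)
p=proj(s,[[.52,-.2,.08]])[0]*S
q=out[1][int(p[1])-200:int(p[1])+200,int(p[0])-180:int(p[0])+180]
cv2.imwrite('pics/r7.png',np.hstack([cv2.resize(out[0],(440,330))[:,:],cv2.resize(q,(297,330))]))
```

```text
t 21.2 pos [ 0.5098 -0.1994  0.2143] yawdeg -15.31 w 0.0078 shift [-0.0031 -0.0007  0.021 ] spin 0.0018 dist 0.021 j7 0.27 F [ 0.2 -0.9 -2.6]
```

View pics/r7.png

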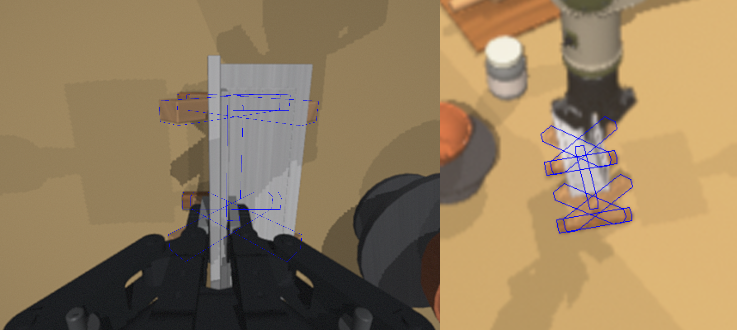

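Wrist view: the rack outline lines up with the battens at (185,105) and (310,110), and the pair hangs centred over it. Lowering until the toe touches the far arms.

Request:
{"fn": "servo_tool", "kwargs": {"moves": [[1,[-0.003,-0.0005,0.007],0],[1,[-0.003,-0.0005,0.014],0],[1,[-0.003,-0.0005,0.018],0],[1,[-0.003,-0.0005,0.018],0],[1,[-0.003,-0.0005,0.018],0]]}}

```text
time_s: 21.92
ee_pos: [0.5085, -0.2028, 0.1965]
tool_rot: [0.0, 0.795, 0.606, -0.0]
contact_force: [0.7, 2.3, -2.3]
width: 0.0076
grasp_force: 88.6
```

Request:
{"fn": "servo_tool", "kwargs": {"moves": [[1,[0,0,0.0015],0],[1,[0,0,0.003],0],[1,[0,0,0.003],0]]}}

```text
time_s: 22.3
ee_pos: [0.5084, -0.2027, 0.1937]
tool_rot: [-0.0, 0.795, 0.606, 0.0]
contact_force: [-3.3, 2.1, 2.6]
width: 0.0079
grasp_force: 92.0
```

Request:
{"fn": "servo_tool", "kwargs": {"moves": [[0.78,[0,0,0],0],[0.72,[0,0,0],0],[0.68,[0,0,0],0],[0.68,[0,0,0],0]], "force": 20}}

```text
time_s: 22.8
ee_pos: [0.5085, -0.2028, 0.1933]
tool_rot: [0.0, 0.795, 0.606, -0.0]
contact_force: [-1.4, 0.3, -0.6]
width: 0.0138
grasp_force: 0.7
```

```bash
cat > st.py <<'E'
from h import *
import pickle
from itertools import product
# estimate pair tilt: fit seated state angle a (0=seated) via scene grey mask of the ladder model
def ladder(s,dy,tilt=None):
    # heel at distance s up the near face, body x axis at angle 45deg - asin(s/.06)
    a=np.arcsin(s/.06); th=np.pi/4-a; h=np.array([-s/np.sqrt(2),.064+s/np.sqrt(2)])
    u=np.array([np.cos(th),np.sin(th)]); v=np.array([-u[1],u[0]]); out=[]
    for (X,Z) in ((.06,.005),(.005,.06)):
        out.append(np.array([[*(h+u*x+v*z)] for x in(0,X) for z in(0,Z)]))
    A=-.269; c,sn=np.cos(A),np.sin(A); res=[]
    for q in out:
        P=np.array([[x,y+dy,z] for x,z in q for y in(-.09,.09)])
        res.append(P@np.array([[c,-sn,0],[sn,c,0],[0,0,1]]).T+[.5237,-.2065,0])
    return res
def lm(c,s,dy):
    m=np.zeros((384*S,512*S),np.uint8)
    for q in ladder(s,dy): cv2.fillConvexPoly(m,cv2.convexHull(np.round((proj(c,q)+.5)*S*16).astype(np.int32)),255,shift=4)
    return m>0
def state(names=('scene','top')):
    for n in names:
        c=cam(n); g=grey(c,75)
        near=cv2.dilate((lm(c,0,0)|lm(c,.042,0)).astype(np.uint8),np.ones((15*S,)*2))>0; g&=near
        best=max((( (m:=lm(c,s,dy))&g).sum()/(m|g).sum(),s,dy) for s,dy in product(np.arange(0,.0425,.003),(-.01,-.005,0,.005,.01)))
        print(n,np.round(best,3))
        cv2.imwrite('pics/last_%s.png'%n,c['img'])
if __name__=='__main__':
    state(); go([.5083,-.2022,.1933],-.269)
E
python3 st.py
```

```text
scene [ 0.645  0.024 -0.01 ]
top [ 0.585  0.    -0.01 ]
 t 22.9 pos [ 0.5085 -0.2028  0.1934] yawdeg -15.36 w 0.0134 shift [ 0.0005 -0.0003  0.0001] spin 0.001 dist 0.001 j7 0.29 F [-1.5  0.3 -1. ]
```

Request:
{"fn": "servo_tool", "kwargs": {"moves": [[0.6,[0,0,0],0],[0.52,[0,0,0],0],[0.45,[0,0,0],0],[0.38,[0,0,0],0],[0.38,[0,0,0],0]]}}

```text
time_s: 23.52
ee_pos: [0.5085, -0.2027, 0.1934]
tool_rot: [-0.0, 0.795, 0.606, -0.0]
contact_force: [-1.1, 0.8, -1.5]
width: 0.0264
grasp_force: 0.8
```

```bash
python3 st.py
```

```text
scene [ 0.68   0.024 -0.01 ]
top [ 0.592  0.    -0.01 ]
 t 23.62 pos [ 0.5085 -0.2027  0.1934] yawdeg -15.35 w 0.0263 shift [ 0.0005 -0.0003  0.0001] spin 0.001 dist 0.001 j7 0.29 F [-1.4  0.   0.6]
```

Request:
{"fn": "servo_tool", "kwargs": {"moves": [[0.3,[0,0,0],0],[0.2,[0,0,0],0],[0.1,[0,0,0],0],[0,[0,0,0],0],[0,[0,0,0],0]]}}

```text
time_s: 24.25
ee_pos: [0.5084, -0.2027, 0.1934]
tool_rot: [-0.0, 0.795, 0.606, -0.0]
contact_force: [-2.1, 0.9, -0.8]
width: 0.0426
grasp_force: 0.9
```

```bash
python3 st.py
```

```text
scene [ 0.691  0.024 -0.005]
top [ 0.609  0.    -0.005]
 t 24.35 pos [ 0.5084 -0.2027  0.1934] yawdeg -15.35 w 0.0427 shift [ 0.0005 -0.0003  0.0001] spin 0.001 dist 0.001 j7 0.29 F [-1.4  0.8  0.1]
```

Request:
{"fn": "servo_tool", "kwargs": {"moves": [[-0.15,[0,0,0],0],[-0.3,[0,0,0],0],[-0.5,[0,0,0],0],[-0.7,[0,0,0],0],[-0.7,[0,0,0],0]]}}

```text
time_s: 24.98
ee_pos: [0.5086, -0.2028, 0.1935]
tool_rot: [0.0, 0.795, 0.606, 0.0]
contact_force: [0.6, 0.1, -0.4]
width: 0.0725
grasp_force: 0.0
```

```bash
python3 st.py
```

```text
scene [0.671 0.012 0.   ]
top [ 0.63   0.    -0.005]
 t 25.07 pos [ 0.5085 -0.2027  0.1934] yawdeg -15.35 w 0.0729 shift [ 0.0005 -0.0003  0.0001] spin 0.0011 dist 0.001 j7 0.29 F [-0.4 -0.7  0. ]
```

Request:
{"fn": "servo_tool", "kwargs": {"moves": [[-0.7,[0,0,-0.03],0],[-0.7,[0,0,-0.08],0],[-1,[0.04,0,-0.12],0],[-1,[0.09,0,-0.12],0],[-1,[0.14,0,-0.12],0]]}}

```text
time_s: 25.7
ee_pos: [0.546, -0.0665, 0.3142]
tool_rot: [0.0, 0.795, 0.606, 0.001]
contact_force: [0.2, 0.4, -0.7]
width: 0.0856
grasp_force: 0.0
```

Request:
{"fn": "servo_tool", "kwargs": {"moves": [[-1,[0.05,0,0],0],[-1,[0.1,0,0],0],[-1,[0.1,0,0],0]]}}

```text
time_s: 26.08
ee_pos: [0.5725, 0.0345, 0.3125]
tool_rot: [-0.001, 0.793, 0.61, -0.0]
contact_force: [-0.2, -1.3, -0.5]
width: 0.0856
grasp_force: 0.0
```

```bash
python3 st.py
python3 - <<'E'
from h import *
from st import ladder
out=[]
for n in('scene','top'):
    c=cam(n); im=cv2.resize(c['img'],(512*4,384*4),interpolation=cv2.INTER_CUBIC)
    P=ladder(0,0)
    for q in P: cv2.polylines(im,[cv2.convexHull(np.round(proj(c,q)*4+2).astype(np.int32))],True,(0,0,255),1)
    p=proj(c,[[.5237,-.2065,.09]])[0]*4
    out.append(im[int(p[1])-270:int(p[1])+270,int(p[0])-200:int(p[0])+200])
cv2.imwrite('pics/end.png',np.hstack(out))
E
```

```text
scene [0.61  0.012 0.005]
top [0.972 0.006 0.   ]
 t 26.18 pos [0.572  0.0288 0.3132] yawdeg -15.29 w 0.0854 shift [-0.2396 -0.0004  0.1201] spin 0.0021 dist 0.268 j7 -0.21 F [-0.6 -0.3 -0. ]
```

View pics/end.png

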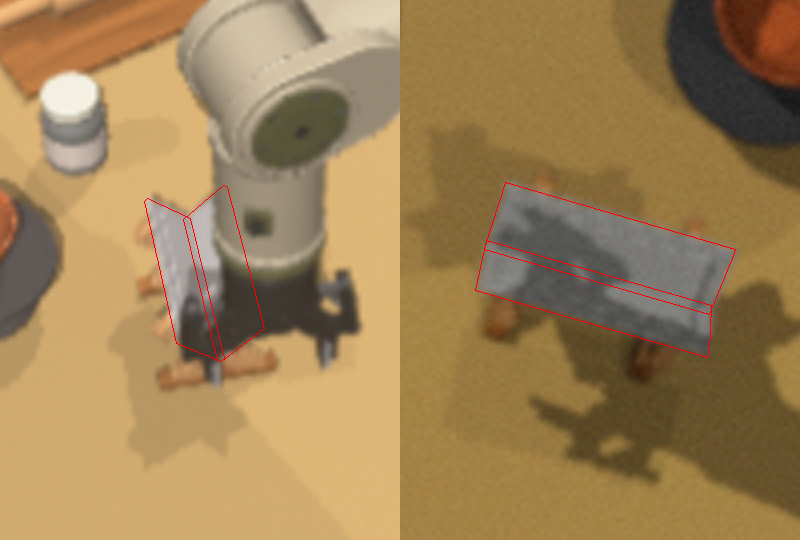

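Last view: the pair sits in the V, seated outline matching in the top half; the arm hides part of the scene view. I'll clear the arm and fit numerically.

Request:
{"fn": "servo_tool", "kwargs": {"moves": [[-1,[0.04,0,0],0],[-1,[0.09,0,0],0],[-1,[0.14,-0.01,0],0],[-1,[0.19,-0.02,0],0],[-1,[0.22,-0.02,0],0]]}}

```text
time_s: 26.9
ee_pos: [0.6108, 0.248, 0.3134]
tool_rot: [-0.0, 0.795, 0.607, 0.0]
contact_force: [0.6, -0.3, 0.3]
width: 0.0854
grasp_force: 0.0
```

```bash
cat > fin.py <<'E'
from h import *
import pickle
def model(kind,p):
    # p: x0,y0 (world of heel mid), z of heel, yaw, th (body x axis elevation), 
    L,t,W=DIM[kind]; u=np.array([np.cos(p[4]),np.sin(p[4])]); v=np.array([-u[1],u[0]])
    o=0 if kind=='big' else .005; out=[]
    for X,Z in((L,t),(t,L)):
        q=[[*((x+o)*u+(z+o)*v)] for x in(0,X) for z in(0,Z)]
        P=np.array([[a,y,b] for a,b in q for y in(-W/2,W/2)])
        c,s=np.cos(p[3]),np.sin(p[3]); out.append(P@np.array([[c,-s,0],[s,c,0],[0,0,1]]).T+[p[0],p[1],p[2]])
    return out
def mk(c,p):
    m=np.zeros((384*S,512*S),np.uint8)
    for q in model('big',p): cv2.fillConvexPoly(m,cv2.convexHull(np.round((proj(c,q)+.5)*S*16).astype(np.int32)),255,shift=4)
    return m>0
if __name__=='__main__':
    cs={n:cam(n) for n in('top','scene')}; pickle.dump(cs,open('fin.pkl','wb'))
    p0=np.array([.5237,-.2065,.064,-.269,np.pi/4])
    tg={}
    for n,c in cs.items():
        near=cv2.dilate(mk(c,p0).astype(np.uint8),np.ones((10*S,)*2))>0; tg[n]=grey(c,75)&near
    for ns in(['top'],['scene'],['top','scene']):
        f=lambda p:np.mean([1-((m:=mk(cs[n],p))&tg[n]).sum()/(m|tg[n]).sum() for n in ns])
        sim=np.vstack([p0]+[p0+d for d in np.diag([.005,.005,.004,.05,.1])])
        s=minimize(f,p0,method='Nelder-Mead',options=dict(initial_simplex=sim,maxiter=600,xatol=1e-4,fatol=1e-5))
        print(ns,np.round(s.x,4),'elev',round(np.degrees(s.x[4]),1),'cost',round(s.fun,3),'seated cost',round(f(p0),3))
        # scan elevation with other params
    # nested small: gradient strength along its outline vs shifted versions
    p=s.x
    for n,c in cs.items():
        g=cv2.GaussianBlur(cv2.cvtColor(c['img'],cv2.COLOR_BGR2GRAY).astype(np.float32),(0,0),.7)
        print(n,'size px',np.ptp(proj(c,np.vstack(model('big',p))),axis=0).round())
E
python3 fin.py
```

```text
['top'] [ 0.5239 -0.2072  0.0663 -0.2721  0.7913] elev 45.3 cost 0.025 seated cost 0.035
['scene'] [ 0.5238 -0.207   0.0652 -0.2713  0.8016] elev 45.9 cost 0.071 seated cost 0.082
['top', 'scene'] [ 0.5241 -0.2071  0.0661 -0.2724  0.7953] elev 45.6 cost 0.049 seated cost 0.058
top size px [65. 44.]
scene size px [30. 44.]
```

Seated at about 45.5° elevation and centred within 1 mm. A closer numeric check of the nesting with the wrist camera.

Request:
{"fn": "servo_tool", "kwargs": {"moves": [[-1,[-0.05,0.003,0],0],[-1,[-0.105,0.007,0],0],[-1,[-0.16,0.011,0],0],[-1,[-0.215,0.015,0],0],[-1,[-0.27,0.019,0],0]]}}

```text
time_s: 27.62
ee_pos: [0.5566, -0.0235, 0.3138]
tool_rot: [0.0, 0.796, 0.605, 0.0]
contact_force: [1.1, -0.5, 0.5]
width: 0.0854
grasp_force: 0.0
```

Request:
{"fn": "servo_tool", "kwargs": {"moves": [[-1,[-0.055,0.004,0],0],[-1,[-0.11,0.008,0],0],[-1,[-0.165,0.012,0],0],[-1,[-0.22,0.016,0],0],[-1,[-0.27,0.018,0],0]]}}

```text
time_s: 28.25
ee_pos: [0.5012, -0.2883, 0.3139]
tool_rot: [0.0, 0.796, 0.605, 0.0]
contact_force: [0.7, 0.2, -0.7]
width: 0.086
grasp_force: 0.0
```

Request:
{"fn": "servo_tool", "kwargs": {"moves": [[-1,[0,0,0],0],[-1,[0,0,0],0],[-1,[0,0,0],0]]}}

```text
time_s: 28.62
ee_pos: [0.5039, -0.2834, 0.3134]
tool_rot: [-0.0, 0.795, 0.607, 0.0]
contact_force: [-0.8, -0.1, -0.6]
width: 0.0852
grasp_force: 0.0
```

```bash
cat > nest.py <<'E'
from h import *
from fin import model
import pickle
c=cam('wrist'); pickle.dump(c,open('w9.pkl','wb')); cv2.imwrite('pics/w9.png',c['img'])
p=[.524,-.207,.0645,-.271,.79]
print('cam',np.round(c['t'],3),'big px',np.round(proj(c,np.vstack(model('big',p)))).min(0),np.round(proj(c,np.vstack(model('big',p)))).max(0))
g=cv2.cvtColor(c['img'],cv2.COLOR_BGR2GRAY).astype(np.float32)
def W(x,y,z):
    u=np.array([np.cos(p[4]),np.sin(p[4])]); v=np.array([-u[1],u[0]]); a,b=x*u+z*v
    C,s=np.cos(p[3]),np.sin(p[3]); return [p[0]+C*a-s*y,p[1]+s*a+C*y,p[2]+b]
def prof(pts):
    q=proj(c,np.array(pts)).astype(np.float32); return cv2.remap(g,q[:,0].reshape(1,-1),q[:,1].reshape(1,-1),cv2.INTER_LINEAR)[0]
# along each leg's inner surface (big surface plane), averaged over y bands
t=np.arange(.008,.066,.002)
for nm,fn in(('flat leg',lambda a,y:W(a,y,.005)),('standing',lambda a,y:W(.005,y,a))):
    for y in(-.03,.03,.05,.065): 
        print(nm,y,*['%d'%v for v in np.mean([prof([fn(a,y+d) for a in t]) for d in(-.004,-.002,0,.002,.004)],0)])
l=np.arange(-.096,.097,.003)
print('y:',(l*1e3).round().astype(int).tolist())
for nm,fn in(('flat',lambda y:W(.03,y,.009)),('stand',lambda y:W(.009,y,.03))):
    print('len',nm,*['%d'%v for v in prof([fn(y) for y in l])])
E
python3 nest.py
```

```text
cam [ 0.526 -0.206  0.385] big px [202. -21.] [305. 188.]
flat leg -0.03 129 128 128 128 128 127 129 128 130 129 128 127 128 128 128 128 128 128 129 156 140 126 128 131 129 134 153 135 120
flat leg 0.03 131 129 129 129 127 128 129 129 130 132 129 127 131 130 127 117 107 108 110 130 129 107 109 111 109 117 139 132 115
flat leg 0.05 132 130 128 130 128 127 129 129 128 131 129 128 131 130 126 109 107 108 109 134 128 107 109 110 109 114 135 129 78
flat leg 0.065 131 129 128 130 128 126 129 128 127 131 128 128 131 130 126 117 115 112 108 135 132 109 108 109 108 114 134 130 109
standing -0.03 141 141 143 142 139 142 141 142 143 142 141 141 142 141 141 142 143 142 141 148 154 133 140 140 141 141 151 138 122
standing 0.03 142 142 142 140 139 144 141 142 142 141 142 141 140 142 140 140 143 143 141 149 157 129 138 142 142 140 152 138 117
standing 0.05 139 141 141 137 139 142 140 140 140 139 140 139 139 142 139 139 140 142 140 141 146 133 138 141 140 139 152 135 107
standing 0.065 137 140 139 136 138 140 139 139 139 138 139 138 138 139 137 137 139 140 138 144 140 125 137 141 139 137 145 132 121
y: [-96, -93, -90, -87, -84, -81, -78, -75, -72, -69, -66, -63, -60, -57, -54, -51, -48, -45, -42, -39, -36, -33, -30, -27, -24, -21, -18, -15, -12, -9, -6, -3, 0, 3, 6, 9, 12, 15, 18, 21, 24, 27, 30, 33, 36, 39, 42, 45, 48, 51, 54, 57, 60, 63, 66, 69, 72, 75, 78, 81, 84, 87, 90, 93, 96]
len flat 98 98 103 127 130 129 118 103 135 132 131 132 130 130 131 130 129 130 131 129 131 130 129 131 129 129 131 130 131 130 131 129 131 131 130 131 130 131 133 130 131 132 132 132 132 131 132 131 132 130 130 131 132 130 131 131 129 128 120 0 0 0 0 0 0
len stand 98 96 100 142 137 137 132 104 139 139 139 140 140 140 142 140 140 142 141 142 141 142 143 141 142 143 143 142 142 143 143 144 143 143 142 143 142 142 142 142 141 141 141 141 141 141 140 140 140 138 139 139 139 138 138 137 137 134 132 0 0 0 0 0 0
```

```bash
python3 -c "
from h import *
print(order.close_job())"
```

```text
the job is handed in; nothing more can be done
None
```

The small angle is nested fully home in the big one, and the pair sits in the rack with the V open upwards, centred to within about 1 mm. The small angle tipped over on the first push and was righted and pushed home on the bench. The job was handed in at about 29 s, with the arm clear of everything.

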